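# Wedge the gib key into a mixer drive hub

### The arm

A 6-joint arm with a two-finger parallel gripper is mounted at the origin on the work surface. World frame = base frame: x ahead of the robot, y to its left, z up, the work surface at z = 0. Lengths are in m, angles in rad, forces in N, time in s.
With the tool pointing down it reaches from about 0.375 to 0.9 m from the base axis. Payload 3.1 kg.
Tool frame: the origin (TCP) lies at the very end of the fingers, on their centre line; the grasp point (between the pads) lies 19 mm behind it; y points along the fingers, x is the direction in which the jaws open and shut, and the axes are right-handed (so a half turn about y gives the same grasp; the last joint's range is limited). The gripper opens to 87 mm and grips with 3 to 60 N. Pads are 19 mm wide; open, the fingers measure 117 mm over their backs; the gripper's body (75 mm by 190 mm) begins 51 mm behind the grasp point.
Start: joints at [1.107, 0.527, 1.433, -0, 1.181, -0.178], TCP at [0.176, 0.6, 0.223] pointing down, gripper open.
Joint ranges: [-3.08, 3.08], [-0.75, 2.2], [0.22, 2.44], [-1.43, 4.57], [0, 2.65], [-2.85, 2.85]. Speed limits (rad/s): [2.79, 2.79, 3.14, 3.14, 3.14, 3.14].

### API

Orientations are given as a unit quaternion [x, y, z, w].
In Python, from rig import robot gives the robot as it stands.
- The arm moves only by the shell command python3 -m creep 'ROWS' [FORCE]. ROWS is JSON, a list of rows, each a list of 3 entries, a list of its own where there are three numbers: the shift along the tool's x, y, z in mm, then the turn about the tool's y in rad, then the opening, from 0 (shut) to 1 (fully open). A call has 1 to 8 rows; each row shifts and turns the commanded pose from where the row before left it, along the tool's axes as they then stand; what a row does not reach is not made up. A row lasts 1/10 s, in which the tool goes at most 50 mm and 8.59 degrees, less where a joint would pass 70% of its speed; a pose out of reach is approached as far as the arm can. A call with a gripper value outside its range is refused whole. The fingers move at their own pace and stop on an object; FORCE is the grip in N (left out, the last holds). Time passes only in rows, so rows that do not move let the fingers close. It gives the time, the measured TCP pose, the force and the opening at its end, in the units of the state.
- robot.get_obs(): the state, without advancing time (a new reading comes with each control period).
- robot.camera(name): name is "scene" or "side" or "wrist"; returns a dict with "pixels" (384x512x3 uint8, red, green, blue), "fx", "fy", "cx", "cy" (pixels), "position" and "rotation" of the camera in the world. Camera axes: x right, y up, looking along -z (the intrinsics and any distortion apply to the point x, -y, -z); pixel columns grow to the right and rows downward; lengths in m; the calibration is good to about 2 mm. A picture is of the moment at which its call begins. There is no depth.
- robot.hand_in(): hands the job in, once; it reports no verdict.
The state is a dict: "time": time; "q": joint angles; "joint_velocities": joint speeds; "joint_torque": joint torques, N m; "position": TCP position; "tool_rot": TCP orientation; "ft_force": force on the tool from outside, world axes, zero at the start; "moment": the same for the moment, N m; "grip_width": finger opening in m.
Only numpy, scipy, OpenCV 4.12 (cv2) and the standard library are available. Lean on these libraries where they do the work, as an engineer would, in place of code of your own. Each camera call takes 0.05 s, during which the arm holds its last target.

### The job

Take the steel tapered key with the yellow head out of the blue tool stand and start it, point down, in the slot between the drive unit's hub and its shaft, its tapered (red-striped) side towards the hub. Then tap or press it down a little at a time until it is tight: it should no longer move under a steady push of about 12 N, while more than about 15 N may crack the hub's keyway, and the hub itself must not be leaned on. Let go of it and leave everything else where it is.

Things in the scene. Friction and masses are not known exactly. Their poses are not given: they have to be found in the camera images.
- gib_key: steel gib key, 110 g, upright on its tip in one of the stand's pockets (which one varies), tip 12 mm above the bench. Origin: centre of its 8 x 12 mm tip face; z up to the head. Shank 68 mm long, 12 mm wide in y; flat face at x = -4 mm; sloping face from x = +4 mm at the tip to +12.5 mm under the head (taper 1 in 8), so +x is the tapered side. Then the head
- key_head (a point): centre of the key's yellow head, at x 4.5, y 0, z 77 mm in the key's frame, same axes. The head spans x -4..13, y -8..8, z 68..86 mm of the key's frame, with a red stripe near its +x (tapered) side. Grasp it across y
- hub: green round hub, 84 mm across, 40 mm tall, with an aluminium toothed rim (140 mm) round its foot. A yellow line on its top points along the keyway. Origin: on the shaft axis, level with the hub's flat top, 130 mm above the bench; z up; x points from the shaft to the keyway. Sits on a rubber cushion and gives along +x under the key, 30 N per mm. Its keyway bears up to 35 N from the key
- keyway (a point): middle of the top edge of the hub's keyway wall, at x 24, y 0, z 0 mm in the hub's frame, same axes. From here the slot runs 11 to 14 mm in -x to the shaft's upright flat (differs from unit to unit, not told by these poses) and 7.5 mm to each side in y. The hub's wall leans in going down, 1 in 8 like the key, over 40 mm; the slot is open below, free to 70 mm depth
- drive: grey drive unit under the hub, fixed, 170 x 160 mm, 60 mm tall, origin under the shaft axis. Shaft 40 mm across, ends 2 mm above the hub's top. The key slides in freely for 24 to 48 mm (by the gap), then beds on its whole face and wedges: the push needed grows by about 2 N per mm driven (friction about 0.25), and it stays when let go. A 12 N push leaves 16 to 24 N on the hub
- stand: blue plastic stand, fixed, 150 (x) x 56 (y) x 45 mm tall, origin at centre of its underside; three pockets 18 x 15 mm, 33 mm deep, in a row along x, 46 mm apart
- punch: dark steel drift punch, 14 mm across, 85 mm tall, upright in one pocket of the stand. Origin 2 mm off its axis, at its foot. Bystander
- plain_key: plain dark steel key, 11 x 11 x 70 mm, no head, upright in one pocket of the stand. Origin at its foot. Bystander
- mallet: hammer lying on the bench. Bystander
- wrench: wrench lying on the bench. Bystander
- oil: white oil bottle with red cap, 52 mm across, 130 mm tall, origin at its foot. Bystander
- pulley: loose aluminium ring pulley, 84 mm across, 24 mm tall, lying flat. Bystander
- bowl: steel bowl, 100 mm across, 45 mm tall. Bystander
There are look-alikes about, which are no part of the job. Of the things like the stand, leave any that is pink; of the rest the larger one is meant.

How it is judged:
By the outcome, as a careful person would: the job done as asked, in the order asked, and still so for the second after the job is handed in, with the robot touching nothing.
It also fails if it takes over 58 s, if anything falls off the work surface, if the arm or the gripper's body presses on something with over 40 N, if the wrist force passes 120 N, or if a joint passes its speed limit or range.

## Working session

There is one attempt and no reset: what is moved stays moved. The work goes in short steps, Python scripts to look and compute and a shell command to move; the robot and the scene stay as the last step left them, time stands still between calls to the robot, and variables do not carry over. Pictures are saved under pics/ and viewed, and the job is handed in when it is done.

```bash
ls; mkdir -p pics; python3 - <<'E'
from rig import robot
import cv2,numpy as np
o=robot.get_obs();print({k:np.round(v,4).tolist() for k,v in o.items()})
for n in ["scene","side","wrist"]:
    c=robot.camera(n);cv2.imwrite(f"pics/{n}0.png",c["pixels"][:,:,::-1])
    print(n,{k:(np.round(v,4).tolist()) for k,v in c.items() if k!="pixels"})
E
```

```text
pics
{'time': 0.0, 'q': [1.1075, 0.5284, 1.4339, -0.0, 1.1813, -0.1785], 'joint_velocities': [0.0007, -0.0013, -0.002, 0.0017, 0.0004, 0.0003], 'joint_torque': [0.0001, -44.0046, -17.6589, 0.0632, 0.0581, -0.0002], 'position': [0.1753, 0.5992, 0.2216], 'tool_rot': [0.5662, 0.4233, -0.4246, -0.5656], 'ft_force': [0.8423, 0.0907, 0.3308], 'moment': [-0.046, 0.0089, -0.0316], 'grip_width': 0.0868}
scene {'fx': 462.2964, 'fy': 462.2964, 'cx': 263.086, 'cy': 192.405, 'position': [1.5177, -0.164, 1.121], 'rotation': [0.2841, 0.2358, 0.5903, 0.7178]}
side {'fx': 426.51, 'fy': 426.51, 'cx': 257.7833, 'cy': 191.1626, 'position': [-0.1205, -0.6981, 0.7001], 'rotation': [0.4513, -0.1773, -0.3433, 0.8044]}
wrist {'fx': 341.1664, 'fy': 341.1664, 'cx': 254.077, 'cy': 194.7012, 'position': [0.1068, 0.6201, 0.3842], 'rotation': [-0.1074, -0.0785, 0.5945, 0.793]}
```

View pics/scene0.png

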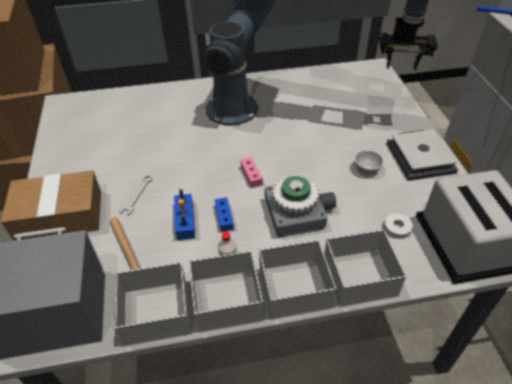

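View pics/side0.png

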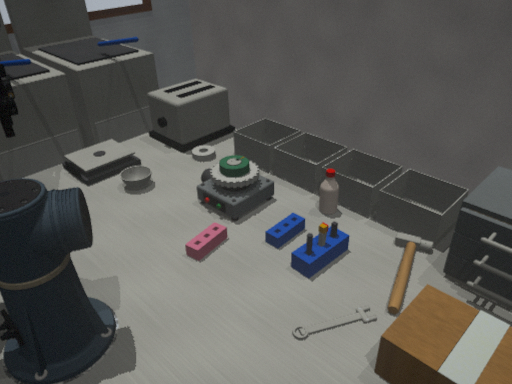

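View pics/wrist0.png

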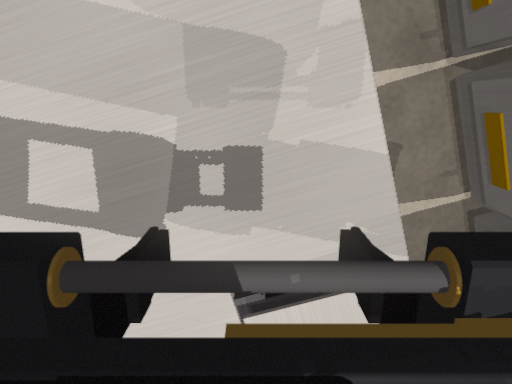

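The things like the stand are: large blue, scene (184,217) / side (321,250), holding pins with a yellow head in the middle; small blue, scene (224,213) / side (286,230); and pink, scene (252,171) / side (207,240). The large blue one fits, since pink is excluded and it is the bigger blue. I'll confirm this in enlarged crops.

```bash
cat > h.py <<'E'
from rig import robot
import cv2,numpy as np
from scipy.spatial.transform import Rotation as R
from scipy.optimize import least_squares
def K(c): return np.array([[c["fx"],0,c["cx"]],[0,c["fy"],c["cy"]],[0,0,1.]])
def proj(c,P):
    p=R.from_quat(c["rotation"]).inv().apply(np.atleast_2d(P)-c["position"])*[1,-1,-1]
    return np.c_[c["fx"]*p[:,0]/p[:,2]+c["cx"],c["fy"]*p[:,1]/p[:,2]+c["cy"]]
def ray(c,u,v):
    d=R.from_quat(c["rotation"]).apply([(u-c["cx"])/c["fx"],-(v-c["cy"])/c["fy"],-1.]);return np.array(c["position"]),d/np.linalg.norm(d)
def atz(c,u,v,z):
    p,d=ray(c,u,v);return p+d*(z-p[2])/d[2]
def tri(obs):
    A=np.zeros((3,3));b=np.zeros(3)
    for c,u,v in obs:
        p,d=ray(c,u,v);M=np.eye(3)-np.outer(d,d);A+=M;b+=M@p
    X=np.linalg.solve(A,b);return X,[np.round(proj(c,X)[0]-[u,v],1).tolist() for c,u,v in obs]
def crop(c,name,x,y,w,h,s):
    cv2.imwrite(f"pics/{name}.png",cv2.resize(np.ascontiguousarray(c["pixels"][y:y+h,x:x+w,::-1]),None,fx=s,fy=s,interpolation=cv2.INTER_CUBIC))
def state():
    o=robot.get_obs();print("t",round(o["time"],2),"p",np.round(o["position"],4),"f",np.round(o["ft_force"],2),"w",round(float(o["grip_width"]),4));return o
E
python3 - <<'E'
from h import *
o=state();print(R.from_quat(o["tool_rot"]).as_matrix().round(4))
s=robot.camera("scene");d=robot.camera("side")
crop(s,"s_stand",150,150,200,110,4);crop(d,"d_stand",180,140,200,140,4)
w=robot.camera("wrist")
T=R.from_quat(o["tool_rot"])
print("cam in tool",T.inv().apply(np.array(w["position"])-o["position"]),(T.inv()*R.from_quat(w["rotation"])).as_matrix().round(3))
E
```

```text
t 0.15 p [0.1753 0.5993 0.2218] f [-0.39 -0.31  0.24] w 0.0871
[[ 2.809e-01 -7.000e-04 -9.597e-01]
 [ 9.597e-01 -1.500e-03  2.809e-01]
 [-1.600e-03 -1.000e+00  3.000e-04]]
cam in tool [ 0.00063925 -0.16279679  0.07160158] [[ 1.    -0.     0.001]
 [ 0.001  0.264 -0.965]
 [ 0.     0.965  0.264]]
```

View pics/s_stand.png

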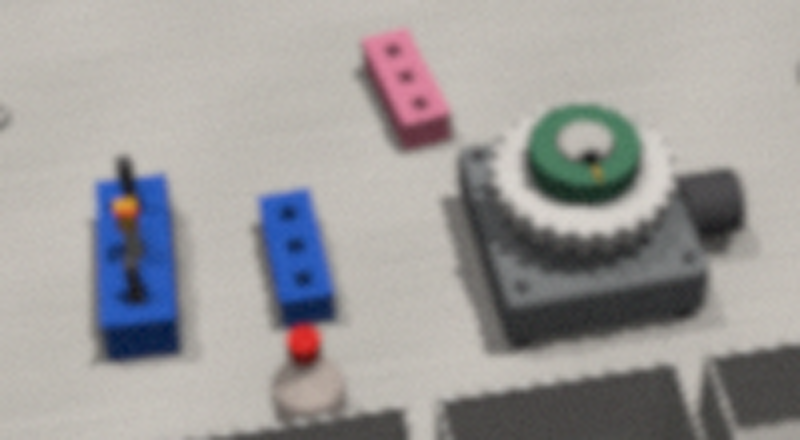

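View pics/d_stand.png

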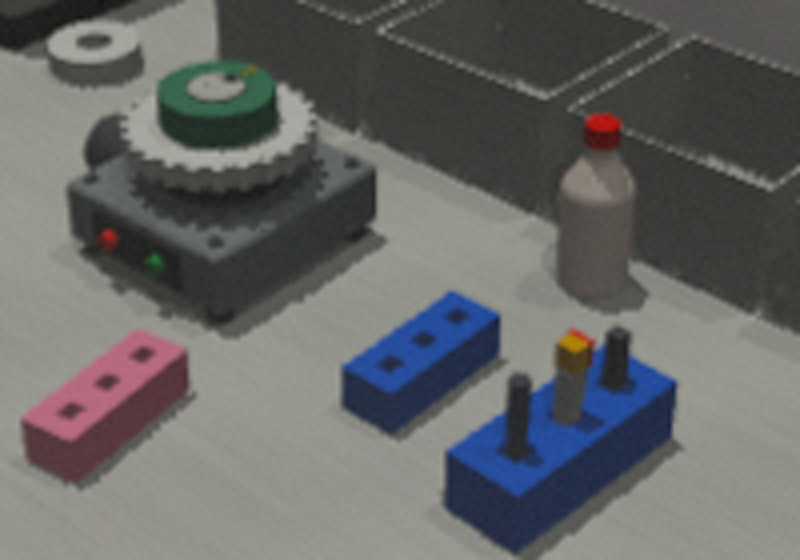

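The large blue stand holds the yellow-headed key in its middle pocket; the crops show the head at scene (181,202) and side (323,228). The hub's keyway line is at scene (299,193).

```bash
python3 - <<'E'
from h import *
s=robot.camera("scene");d=robot.camera("side")
print("head",tri([(s,150+125/4,150+207/4),(d,180+573/4,140+352/4)]))
# hub top centre / keyway
print("shaft top",tri([(s,150+585/4,150+136/4),(d,180+215/4,140+87/4)]))
print("line",tri([(s,150+598/4,150+172/4),(d,180+250/4,140+70/4)]))
for u,v in [(98,180),(165,176),(178,318),(104,325)]: print("stand corner",atz(s,150+u/4,150+v/4,.045).round(4))
for u,v in [(447,455),(515,492),(675,382),(610,340)]: print("stand corner d",atz(d,180+u/4,140+v/4,.045).round(4))
E
```

```text
head (array([ 0.55248697, -0.23025721,  0.08947618]), [[-0.2, 0.1], [-0.3, -0.1]])
shaft top (array([0.58640703, 0.11528417, 0.13018294]), [[-0.3, 0.3], [-0.4, -0.3]])
line (array([0.62261337, 0.11658236, 0.12891758]), [[-0.2, 0.2], [-0.2, -0.2]])
stand corner [ 0.4771 -0.2515  0.045 ]
stand corner [ 0.4831 -0.1987  0.045 ]
stand corner [ 0.6301 -0.2019  0.045 ]
stand corner [ 0.626  -0.2564  0.045 ]
stand corner d [ 0.4719 -0.2037  0.045 ]
stand corner d [ 0.4737 -0.2529  0.045 ]
stand corner d [ 0.6194 -0.2615  0.045 ]
stand corner d [ 0.6276 -0.2066  0.045 ]
```

```bash
python3 -m creep '[[[-27,0,-39],0,1],[[-27,0,-39],0,1],[[-27,0,-39],0,1],[[-27,0,-39],0,1],[[-27,0,-39],0,1],[[-27,0,-39],0,1],[[-27,0,-39],0,1],[[-27,0,-39],0,1]]'; python3 -m creep '[[[-27,0,-39],0,1],[[-27,0,-39],0,1],[[-27,0,-39],0,1],[[-27,0,-39],0,1],[[-27,0,-39],0,1],[[0,0,0],-0.143,1],[[0,0,0],-0.143,1],[[0,0,0],0,1]]'
python3 - <<'E'
from h import *
o=state();print(R.from_quat(o["tool_rot"]).as_matrix().round(4))
w=robot.camera("wrist");crop(w,"w_hub",0,0,512,384,1.5)
E
```

```text
time: 1.2
position: [0.4154, 0.3033, 0.2228]
tool_rot: [0.566, 0.424, -0.424, -0.566]
ft_force: [1.1, 0.4, -0.7]
grip_width: 0.0871
time: 2.0
position: [0.5638, 0.1199, 0.2224]
tool_rot: [-0.5, -0.5, 0.5, 0.5]
ft_force: [-0.4, 0.5, -0.5]
grip_width: 0.0871
t 2.0 p [0.5638 0.1199 0.2224] f [-0.42  0.51 -0.54] w 0.0871
[[ 2.e-04 -1.e-04 -1.e+00]
 [ 1.e+00  0.e+00  2.e-04]
 [ 0.e+00 -1.e+00  1.e-04]]
```

View pics/w_hub.png

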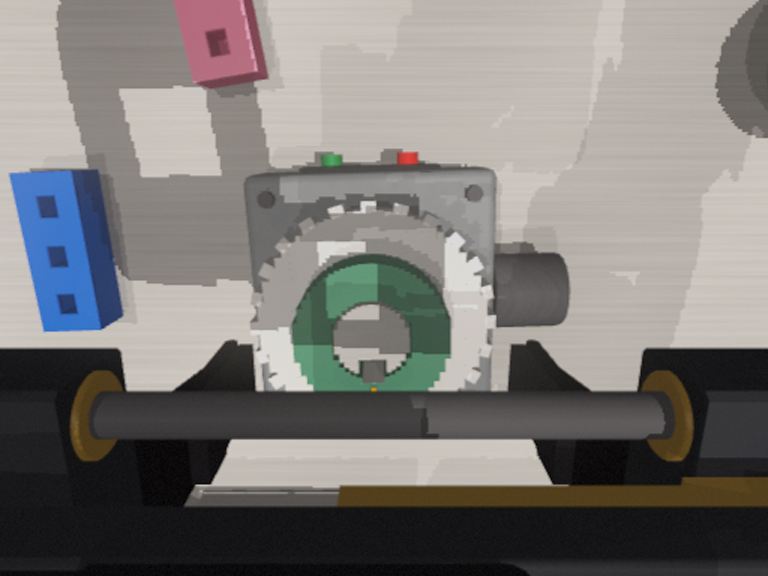

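The wrist view shows the green hub with its slot at about (373,370)/1.5 px and the yellow line partly hidden by the gripper bar. I'll shift for a clear view.

```bash
python3 -m creep '[[[-2,10,-40],0,1],[[0,10,-25],0,1],[[0,0,0],0,1],[[0,0,0],0,1]]'
python3 - <<'E'
from h import *
import pickle
o=state()
w=robot.camera("wrist");crop(w,"w_hub2",170,100,200,150,4)
pickle.dump(w,open("w1.pkl","wb"))
E
python3 -m creep '[[[0,0,-35],0,1],[[0,0,-25],0,1],[[0,0,0],0,1],[[0,0,0],0,1]]'
python3 - <<'E'
from h import *
import pickle
o=state()
w=robot.camera("wrist");crop(w,"w_hub3",170,10,200,150,4)
pickle.dump(w,open("w2.pkl","wb"))
E
```

```text
time: 2.45
position: [0.6277, 0.119, 0.202]
tool_rot: [-0.499, -0.499, 0.5, 0.501]
ft_force: [-0.5, -0.7, -0.5]
grip_width: 0.0873
t 2.45 p [0.6277 0.119  0.202 ] f [-0.47 -0.65 -0.45] w 0.0873
time: 2.9
position: [0.6874, 0.119, 0.2028]
tool_rot: [-0.499, -0.5, 0.501, 0.5]
ft_force: [-0.5, -0.3, -0.0]
grip_width: 0.087
t 2.9 p [0.6874 0.119  0.2028] f [-0.5  -0.26 -0.05] w 0.087
```

View pics/w_hub2.png

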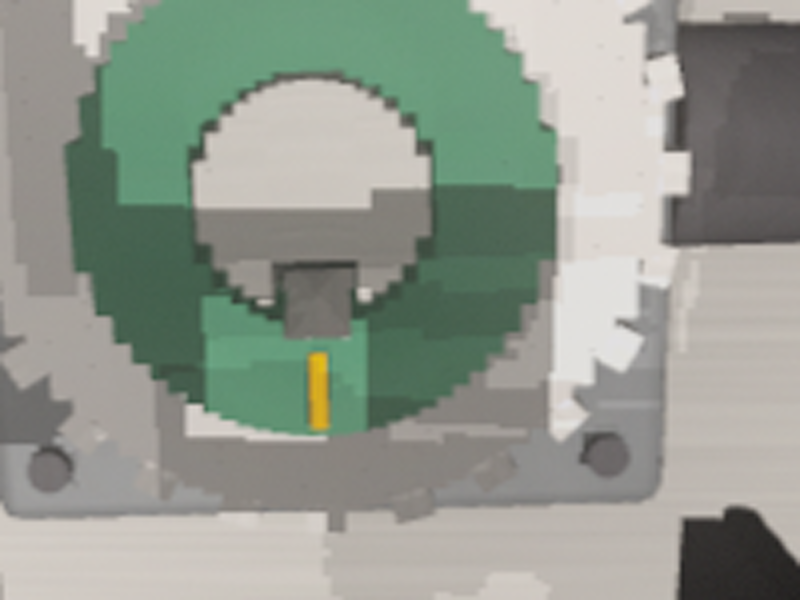

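View pics/w_hub3.png

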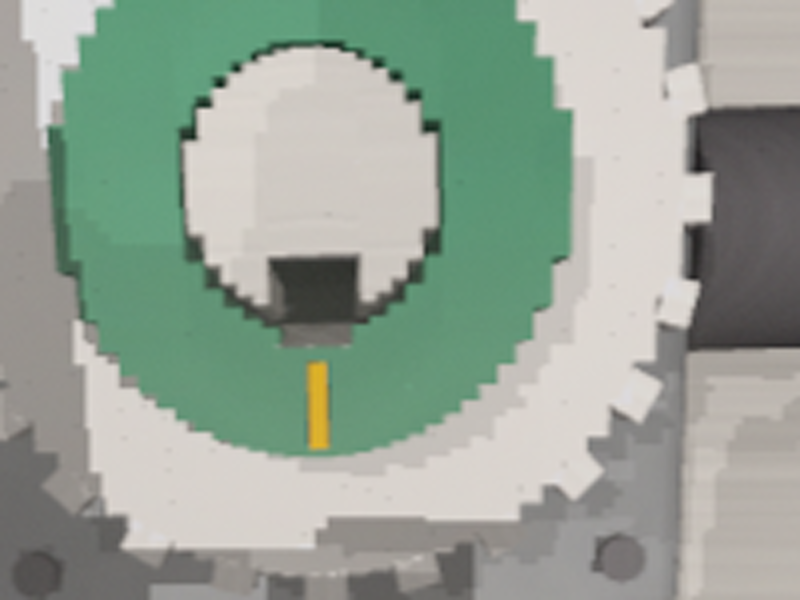

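The pictures show the slot clearly. In w_hub2 the shaft flat edge is at v≈262, the keyway wall edge at v≈339, and the yellow line runs (318,352)-(318,430). In w_hub3 the flat is at v≈257, the wall at v≈347, and the line runs (317,363)-(318,450).

```bash
cat >> h.py <<'E'
def cp(x,y,s,u,v): return x+(u+.5)/s-.5, y+(v+.5)/s-.5
E
python3 - <<'E'
from h import *
import pickle
a=pickle.load(open("w1.pkl","rb"));b=pickle.load(open("w2.pkl","rb"))
A=lambda u,v:cp(170,100,4,u,v)
B=lambda u,v:cp(170,10,4,u,v)
pts=dict(wallL=((283,339),(280,347)),wallR=((352,339),(352,347)),flatL=((275,262),(269,257)),flatR=((356,262),(358,257)),line0=((318,352),(317,363)),line1=((318,430),(318,450)))
for k,(p,q) in pts.items():
    z=.132 if 'flat' in k else .13
    print(k,tri([(a,*A(*p)),(b,*B(*q))]), atz(a,*A(*p),z).round(4),atz(b,*B(*q),z).round(4))
# circle fit of hub top: green outer edge, via mask
for c,n in((a,'a'),(b,'b')):
    hsv=cv2.cvtColor(c["pixels"],cv2.COLOR_RGB2HSV)
    m=cv2.inRange(hsv,(60,60,40),(90,255,255))
    m=cv2.morphologyEx(m,cv2.MORPH_CLOSE,np.ones((5,5)))
    cs=max(cv2.findContours(m,0,1)[0],key=cv2.contourArea)[:,0,:]
    P=np.array([atz(c,u,v,.13) for u,v in cs if v>5])
    P=P[P[:,0]>.585] # front portion; side visible only elsewhere
    f=least_squares(lambda x:np.hypot(P[:,0]-x[0],P[:,1]-x[1])-.042,[.586,.115],loss='soft_l1',f_scale=.001)
    print(n,f.x.round(4),np.abs(f.fun).mean())
    # yellow
    y=cv2.inRange(hsv,(18,150,120),(32,255,255));vv,uu=np.nonzero(y)
    sel=(uu>220)&(uu<280)&(vv<215);Q=np.array([atz(c,u,v,.13)[:2] for u,v in zip(uu[sel],vv[sel])])
    q0=Q.mean(0);_,_,V=np.linalg.svd(Q-q0);print("line",q0.round(4),np.degrees(np.arctan2(V[0,1],V[0,0])).round(2),len(Q))
E
```

```text
wallL (array([0.61252476, 0.10942529, 0.13045871]), [[-0.0, 0.0], [0.0, 0.0]]) [0.6126 0.1094 0.13  ] [0.6125 0.1094 0.13  ]
wallR (array([0.61251269, 0.12146548, 0.13048942]), [[-0.2, 0.0], [0.2, -0.0]]) [0.6126 0.1216 0.13  ] [0.6125 0.1213 0.13  ]
flatL (array([0.59854768, 0.10804061, 0.13175308]), [[-0.3, 0.0], [0.3, 0.0]]) [0.5985 0.1083 0.132 ] [0.5986 0.1078 0.132 ]
flatR (array([0.59853616, 0.12223933, 0.13177733]), [[-0.0, -0.0], [0.0, 0.0]]) [0.5985 0.1222 0.132 ] [0.5986 0.1222 0.132 ]
line0 (array([0.6150668 , 0.11555254, 0.12972629]), [[-0.0, 0.0], [0.0, 0.0]]) [0.615  0.1156 0.13  ] [0.6151 0.1155 0.13  ]
line1 (array([0.62918898, 0.1156074 , 0.13086659]), [[0.1, -0.0], [-0.1, -0.0]]) [0.6295 0.1155 0.13  ] [0.6292 0.1157 0.13  ]
a [0.5874 0.1142] 0.0010425813932560053
line [0.6217 0.1156] 1.92 86
b [0.5876 0.1146] 0.0004252283756656465
line [0.6218 0.1156] 1.79 98
```

```bash
python3 -m creep '[[[-44,0,11],0,1],[[-44,0,11],0,1],[[-44,0,11],0,1],[[-44,0,11],0,1],[[-44,0,11],0,1],[[-44,0,11],0,1],[[-44,0,11],0,1],[[-41,0,10],0,1]]'; python3 -m creep '[[[0,0,0],0,1],[[0,0,0],0,1]]'
python3 - <<'E'
from h import *
import pickle
o=state()
w=robot.camera("wrist");crop(w,"w_key1",0,0,512,384,1.5)
pickle.dump(w,open("w3.pkl","wb"))
E
```

```text
time: 3.75
position: [0.5999, -0.2312, 0.2031]
tool_rot: [-0.499, -0.5, 0.5, 0.5]
ft_force: [0.4, 0.3, -1.0]
grip_width: 0.087
time: 3.95
position: [0.6005, -0.2305, 0.2028]
tool_rot: [-0.5, -0.5, 0.5, 0.501]
ft_force: [-0.1, 0.4, 0.3]
grip_width: 0.0872
t 3.95 p [ 0.6005 -0.2305  0.2028] f [-0.15  0.35  0.32] w 0.0872
```

View pics/w_key1.png

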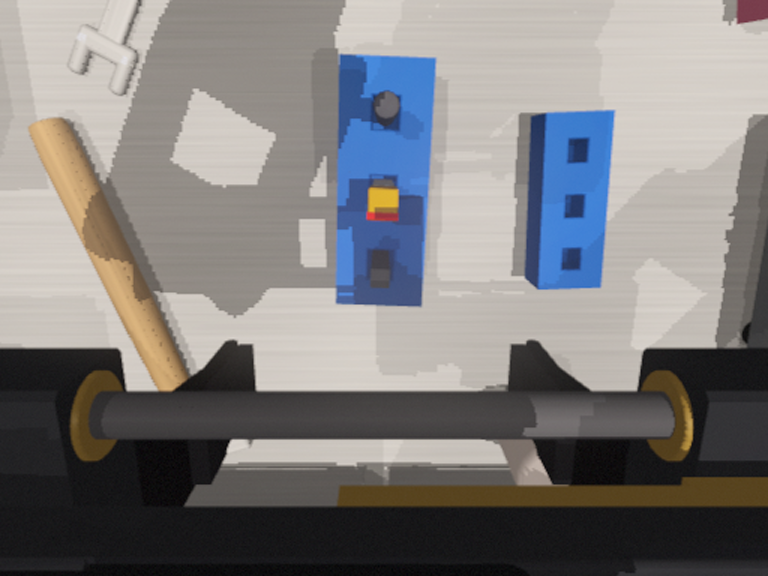

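The wrist view shows the large blue stand with the yellow head at (383,203)/1.5 px, its red stripe on the world +x side. The punch is at (385,105) and the plain key at (379,267). I'll take a second, closer view.

```bash
python3 -m creep '[[[0,20,25],0,1],[[0,15,10],0,1],[[0,0,0],0,1],[[0,0,0],0,1]]'
python3 - <<'E'
from h import *
import pickle
o=state()
w=robot.camera("wrist");crop(w,"w_key3",180,90,150,120,5)
pickle.dump(w,open("w4.pkl","wb"))
crop(pickle.load(open("w3.pkl","rb")),"w_key2",200,90,120,80,6)
E
```

```text
time: 4.4
position: [0.5676, -0.2291, 0.168]
tool_rot: [0.499, 0.501, -0.501, -0.499]
ft_force: [0.4, -0.4, 0.3]
grip_width: 0.087
t 4.4 p [ 0.5676 -0.2291  0.168 ] f [ 0.42 -0.45  0.35] w 0.087
```

View pics/w_key2.png

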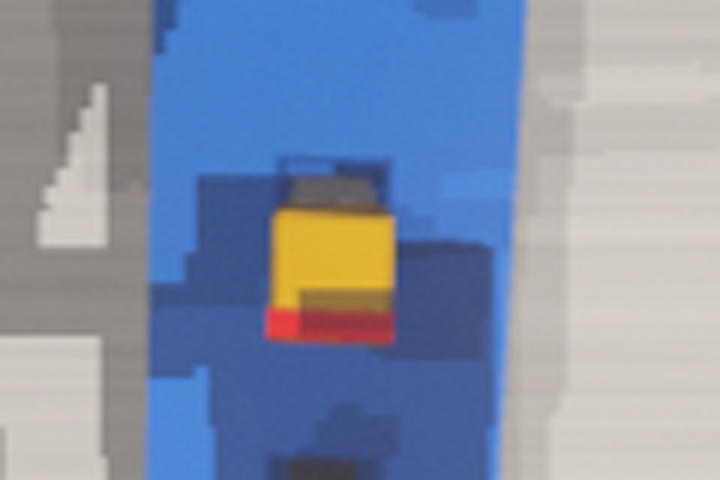

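View pics/w_key3.png

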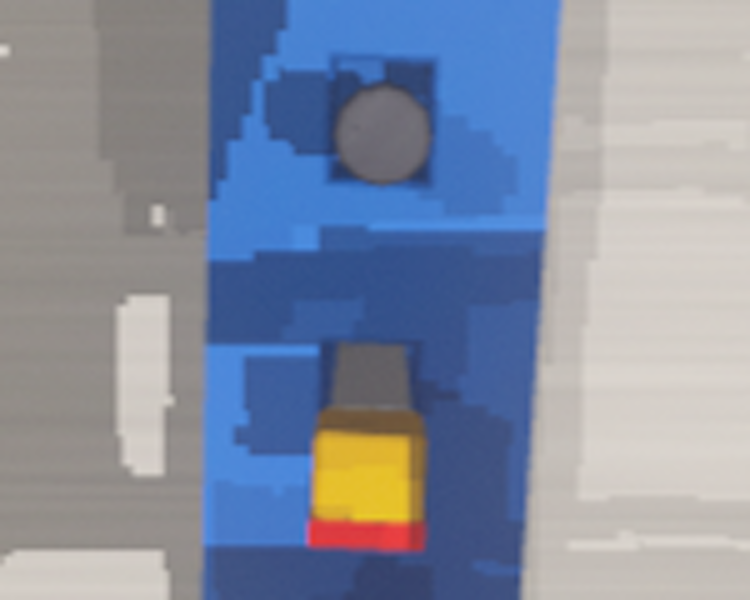

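```bash
python3 - <<'E'
from h import *
import pickle
a=pickle.load(open("w3.pkl","rb"));b=pickle.load(open("w4.pkl","rb"))
A=lambda u,v:cp(200,90,6,u,v)
B=lambda u,v:cp(180,90,5,u,v)
pts=dict(BL=((265,342),(308,550)),BR=((395,342),(424,550)),TL=((272,213),(315,431)),TR=((395,211),(412,431)))
for k,(p,q) in pts.items():
    print(k,tri([(a,*A(*p)),(b,*B(*q))]),atz(a,*A(*p),.098).round(4),atz(b,*B(*q),.098).round(4))
# segmentation of red stripe and yellow top
for c in(a,b):
    hsv=cv2.cvtColor(c["pixels"],cv2.COLOR_RGB2HSV)
    r=cv2.inRange(hsv,(0,150,100),(8,255,255))|cv2.inRange(hsv,(172,150,100),(180,255,255))
    vv,uu=np.nonzero(r);s=(uu>220)&(uu<290)&(vv<215);Q=np.array([atz(c,u,v,.098)[:2] for u,v in zip(uu[s],vv[s])])
    q0=Q.mean(0);_,_,V=np.linalg.svd(Q-q0);print("red",q0.round(4),np.degrees(np.arctan2(V[0,1],V[0,0])).round(2),Q.min(0),Q.max(0))
# stand edges
for nm,p in dict(L0=A(150,90),L1=A(148,470),R0=A(525,0),R1=A(497,480)).items(): print(nm,atz(a,*p,.045).round(4))
for nm,p in dict(L0=B(212,20),L1=B(204,520),R0=B(560,20),R1=B(522,590)).items(): print(nm,atz(b,*p,.045).round(4))
E
```

```text
BL (array([ 0.56271182, -0.23819386,  0.10005378]), [[0.2, 0.0], [-0.2, -0.0]]) [ 0.563  -0.2384  0.098 ] [ 0.5633 -0.2381  0.098 ]
BR (array([ 0.5627682 , -0.22161758,  0.09970051]), [[-0.1, -0.0], [0.2, 0.0]]) [ 0.563  -0.2214  0.098 ] [ 0.5633 -0.2217  0.098 ]
TL (array([ 0.54663002, -0.23727525,  0.09535435]), [[0.2, 0.0], [-0.2, -0.0]]) [ 0.5465 -0.2373  0.098 ] [ 0.5461 -0.237   0.098 ]
TR (array([ 0.54618435, -0.22254393,  0.09756587]), [[-1.3, -0.1], [1.4, 0.1]]) [ 0.5462 -0.2216  0.098 ] [ 0.546  -0.2235  0.098 ]
red [ 0.5611 -0.2303] 86.08 [ 0.55862447 -0.23741106] [ 0.5625285  -0.22256045]
red [ 0.5611 -0.2299] 86.83 [ 0.55914541 -0.23755786] [ 0.56284946 -0.22198134]
L0 [ 0.5316 -0.2571  0.045 ]
L1 [ 0.5899 -0.2588  0.045 ]
R0 [ 0.5186 -0.2006  0.045 ]
R1 [ 0.5916 -0.2033  0.045 ]
L0 [ 0.4902 -0.255   0.045 ]
L1 [ 0.5733 -0.2582  0.045 ]
R0 [ 0.49   -0.1992  0.045 ]
R1 [ 0.5858 -0.2028  0.045 ]
```

```bash
python3 -m creep '[[[-0.7,0,13],0.038,1],[[0,40,0],0,0.6],[[0,30,0],0,0.6],[[0,23,0],0,0.6],[[0,0,0],0,0.6],[[0,0,0],0,0.6]]'
python3 - <<'E'
from h import *
o=state();T=R.from_quat(o["tool_rot"]);print(T.as_matrix().round(4))
w=robot.camera("wrist");crop(w,"w_g1",100,150,312,234,2.4)
s=robot.camera("side");crop(s,"s_g1",270,170,100,100,6)
E
```

```text
time: 5.05
position: [0.5552, -0.2313, 0.0753]
tool_rot: [0.509, 0.491, -0.491, -0.508]
ft_force: [0.2, 0.5, 1.0]
grip_width: 0.0564
t 5.05 p [ 0.5552 -0.2313  0.0753] f [0.16 0.52 1.01] w 0.0564
[[ 3.600e-02  1.400e-03 -9.994e-01]
 [ 9.994e-01 -8.000e-04  3.600e-02]
 [-8.000e-04 -1.000e+00 -1.400e-03]]
```

View pics/s_g1.png

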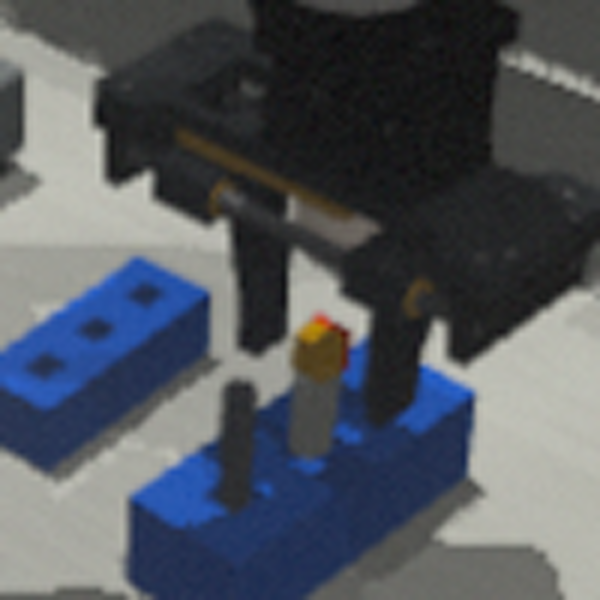

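View pics/w_g1.png

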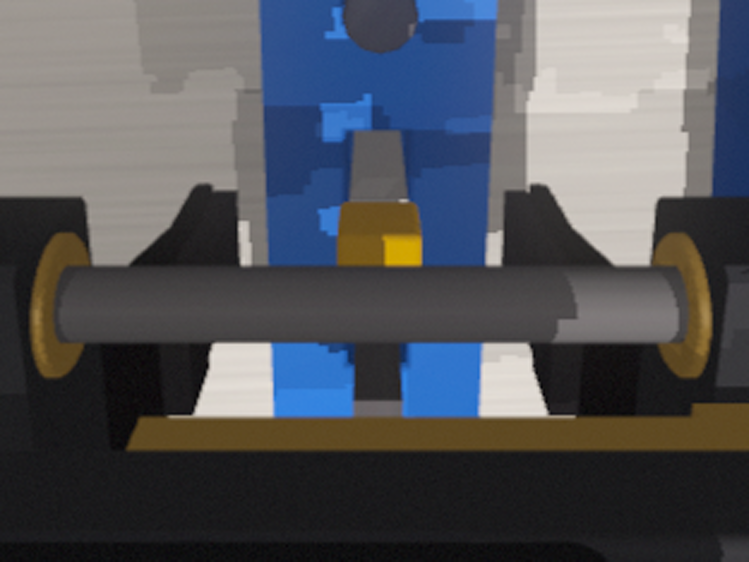

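The pictures show the head centred between the open fingers to within about 2 mm: side crop head at (320,345), wrist crop head at 338-422 with the fingers at 238 and 505. I'll correct +1.5 mm and close.

```bash
python3 -m creep '[[[1.5,0,0.5],0,0.5],[[0,0,0],0,0],[[0,0,0],0,0],[[0,0,0],0,0],[[0,0,0],0,0],[[0,0,0],0,0],[[0,0,0],0,0],[[0,0,0],0,0]]' 25; python3 -m creep '[[[0,0,0],0,0],[[0,0,0],0,0]]' 40
```

```text
time: 5.95
position: [0.5535, -0.2297, 0.0746]
tool_rot: [-0.509, -0.491, 0.491, 0.509]
ft_force: [-1.0, -0.1, 0.9]
grip_width: 0.016
time: 6.15
position: [0.5535, -0.2297, 0.0746]
tool_rot: [0.509, 0.491, -0.491, -0.509]
ft_force: [0.1, 0.4, 1.4]
grip_width: 0.0154
```

```bash
python3 -m creep '[[[0,-15,0],0,0],[[0,-25,0],0,0],[[0,-35,0],0,0],[[0,-40,0],0,0],[[0,-45,0],0,0],[[0,0,0],0,0],[[0,0,0],0,0]]'
python3 - <<'E'
from h import *
o=state()
s=robot.camera("side");crop(s,"s_l1",250,120,120,120,5)
w=robot.camera("wrist");crop(w,"w_l1",150,200,200,150,4)
E
```

```text
time: 6.85
position: [0.5536, -0.2298, 0.2354]
tool_rot: [0.51, 0.491, -0.491, -0.508]
ft_force: [0.0, 1.2, -2.2]
grip_width: 0.016
t 6.85 p [ 0.5536 -0.2298  0.2354] f [ 0.04  1.2  -2.24] w 0.016
```

View pics/s_l1.png

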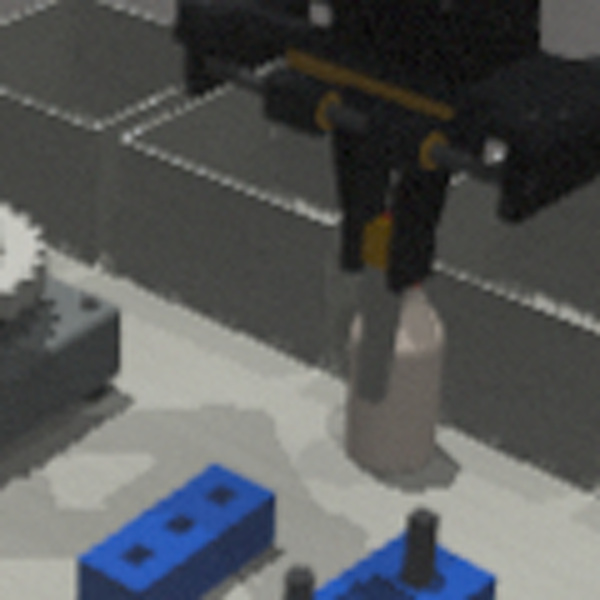

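View pics/w_l1.png

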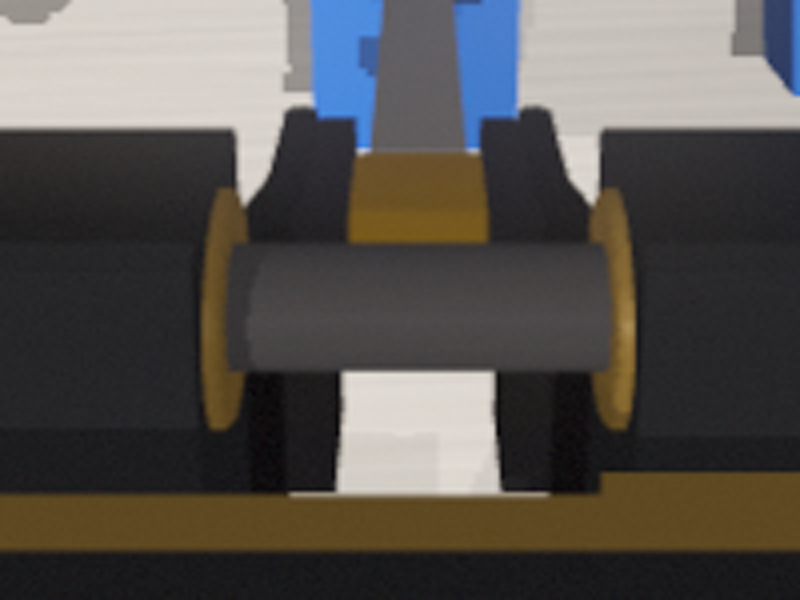

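The key is held, upright in the side crop (shank (378,380) to head (375,240)). Next I'll measure its pose in the gripper from the wrist view.

```bash
python3 - <<'E'
from h import *
import pickle
o=state();w=robot.camera("wrist");pickle.dump((o,w),open("w5.pkl","wb"));crop(w,"w_l2",200,100,120,170,4)
T=R.from_quat(o["tool_rot"])
# key in tool: key z = -tool y, key y = tool x, key x = -tool z ; head centre ref
def kp(x,y,z,ox=0,oz=0): # mm key frame -> world; key tip origin
    # TCP at key z ~63 (oz offset), head centre x 4.5
    return T.apply(np.array([y,63+oz-z,-(x-4.5+ox)])/1e3)+o["position"]
for nm,p in dict(tipL=(-4,-6,0),tipR=(-4,6,0),hbL=(-4,-8,68),hbR=(-4,8,68),htL=(-4,-8,86),htR=(-4,8,86)).items():
    u=proj(w,kp(*p))[0];print(nm,u.round(1),((u-[200,100]+.5)*4-.5).round(0))
E
```

```text
t 6.95 p [ 0.5522 -0.2288  0.2328] f [-0.04  0.75 -0.87] w 0.0155
tipL [245.2 196.7] [182. 388.]
tipR [262.7 196.7] [252. 388.]
hbL [237.5 233.7] [152. 536.]
hbR [269.9 233.7] [281. 536.]
htL [235.6 248.9] [144. 597.]
htR [271.7 248.9] [288. 597.]
```

View pics/w_l2.png

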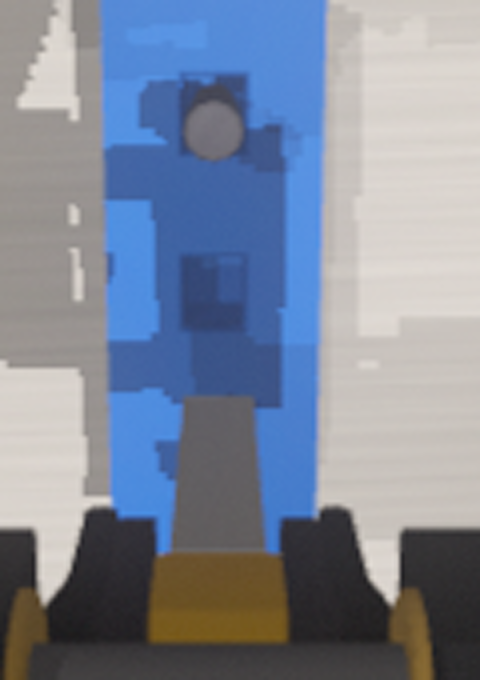

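```bash
python3 - <<'E'
from h import *
import pickle
o,w=pickle.load(open("w5.pkl","rb"))
T=R.from_quat(o["tool_rot"])
Tc=R.from_quat(w["rotation"])
camT=np.array([0.00064,-.1628,.0716])
print("tcp from cam", np.array(w["position"])-T.apply(camT), o["position"])
obs=np.array([[184,396],[253,396],[150,552],[285,552],[148,606],[288,606]]);obs=(obs+.5)/4-.5+[200,100]
K0=np.array([(-4,-6,0),(-4,6,0),(-4,-8,68),(-4,8,68),(-4,-8,86),(-4,8,86)],float)
def model(x):
    ox,oy,oz,tilt,roll=x
    k=R.from_euler('yx',[tilt,roll]).apply(K0-[4.5,0,77])+[4.5,0,77]
    t=np.c_[k[:,1]+oy,63+oz-k[:,2],-(k[:,0]-4.5+ox)]/1e3
    return proj(w,T.apply(t)+o["position"])
def res(x):
    return np.r_[(model(x)-obs).ravel(), [x[1]/3,x[2]/3,0,0]]
for fixed in(0,1):
    f=least_squares(lambda x:res(x*[1,1,1,1-fixed,1-fixed]),np.zeros(5));print(f.x.round(3),f.fun.round(1),np.degrees(f.x[3:]).round(2))
E
```

```text
tcp from cam [ 0.55227001 -0.22908592  0.23250027] [ 0.5522025  -0.22884063  0.23277481]
[ 1.624e+00  1.940e-01  3.180e-01 -1.000e-03 -0.000e+00] [-0.1  0.3  0.1  0.3  0.9 -1.1 -0.7 -1.1 -0.5  0.8  0.4  0.8  0.1  0.1
  0.   0. ] [-0.07 -0.01]
[1.724 0.193 0.528 0.    0.   ] [-0.1  0.2  0.1  0.2  0.9 -1.1 -0.7 -1.1 -0.5  0.8  0.4  0.8  0.1  0.2
  0.   0. ] [0. 0.]
```

```bash
python3 -m creep '[[[0,0,0],-0.069,0],[[43,0,-8],0,0],[[43,0,-8],0,0],[[43,0,-8],0,0],[[43,0,-8],0,0],[[43,0,-8],0,0],[[43,0,-8],0,0],[[43,0,-8],0,0]]'; python3 -m creep '[[[41,0,-9],0,0],[[0,0,0],0,0],[[0,0,0],0,0]]'
cat >> h.py <<'E'
def avg(n=6):
    # each camera call advances 0.05 s
    P=[];F=[];Q=[]
    for _ in range(n):
        robot.camera("wrist");o=robot.get_obs();P.append(o["position"]);F.append(o["ft_force"]);Q.append(R.from_quat(o["tool_rot"]).as_matrix()[:2,0])
    q=np.mean(Q,0)
    print("t",round(o["time"],2),"p",np.mean(P,0).round(5),"sd",np.std(P,0).round(5),"F",np.mean(F,0).round(2),"sdF",np.std(F,0).round(2),"yaw",np.degrees(np.arctan2(-q[0],q[1])).round(2))
    return np.mean(P,0),np.mean(F,0)
E
python3 - <<'E'
from h import *
import pickle
avg()
o=robot.get_obs();w=robot.camera("wrist");pickle.dump((o,w),open("w6.pkl","wb"));crop(w,"w_h1",200,100,120,150,4)
s=robot.camera("side");crop(s,"s_h1",190,110,100,100,6)
E
```

```text
time: 7.8
position: [0.5987, 0.0747, 0.2323]
tool_rot: [-0.491, -0.507, 0.509, 0.493]
ft_force: [0.5, 0.5, -1.2]
grip_width: 0.0155
time: 8.1
position: [0.6063, 0.1151, 0.2324]
tool_rot: [-0.49, -0.507, 0.51, 0.492]
ft_force: [0.3, -0.5, -1.8]
grip_width: 0.0159
t 8.4 p [0.60695 0.11311 0.23361] sd [0.00034 0.00045 0.00056] F [ 0.48 -0.05 -1.45] sdF [0.39 0.24 0.42] yaw 1.78
```

View pics/w_h1.png

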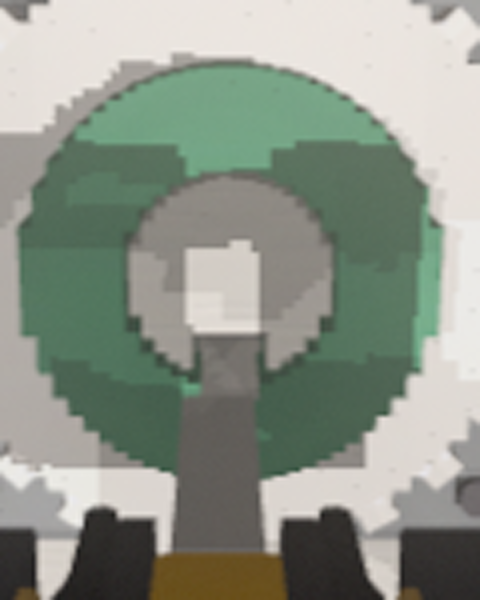

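View pics/s_h1.png

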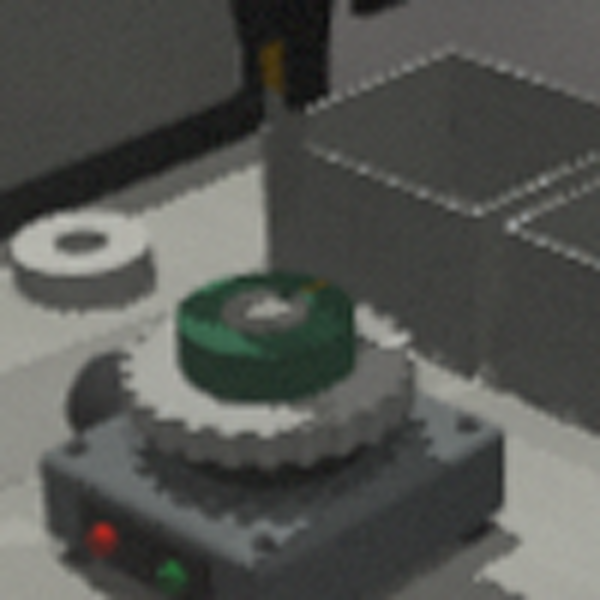

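```bash
cat >> h.py <<'E'
camT=np.array([0.00064,-.1628,.0716])
def tcpcam(w,o): return np.array(w["position"])-R.from_quat(o["tool_rot"]).apply(camT)
E
python3 - <<'E'
from h import *
import pickle
o,w=pickle.load(open("w6.pkl","rb"))
print("tcp from cam",tcpcam(w,o).round(4))
A=lambda u,v:cp(200,100,4,u,v)
zt=o["position"][2]-.063
print("tip back edge L,R",atz(w,*A(181,396),zt).round(4),atz(w,*A(257,396),zt).round(4), "zt",zt)
for p in[(193,334),(263,334)]: print("flat edge",atz(w,*A(*p),.132).round(4))
avg(4)
E
```

```text
tcp from cam [0.6075 0.1126 0.2341]
tip back edge L,R [0.6005 0.1064 0.1713] [0.6001 0.1194 0.1713] zt 0.171342424421706
flat edge [0.5988 0.1076 0.132 ]
flat edge [0.5983 0.1216 0.132 ]
t 8.7 p [0.6075  0.11365 0.23468] sd [1.0e-05 1.9e-04 1.0e-05] F [ 0.24 -0.34 -1.35] sdF [0.2  0.23 0.36] yaw 1.79
```

```bash
python3 -m creep '[[[1.8,0,0.8],0,0],[[0,15,0],0,0],[[0,13,0],0,0],[[0,0,0],0,0],[[0,0,0],0,0]]'
python3 - <<'E'
from h import *
import pickle
avg()
o=robot.get_obs();w=robot.camera("wrist");print(tcpcam(w,o).round(4));pickle.dump((o,w),open("w7.pkl","wb"));crop(w,"w_h2",200,100,120,150,4)
E
```

```text
time: 9.2
position: [0.6063, 0.1161, 0.206]
tool_rot: [-0.492, -0.508, 0.508, 0.492]
ft_force: [-0.4, -0.5, -0.2]
grip_width: 0.0157
t 9.5 p [0.60698 0.11604 0.20703] sd [1.0e-04 3.0e-05 1.9e-04] F [ 0.12  0.   -1.38] sdF [0.6  0.35 0.59] yaw 1.85
[0.607  0.1157 0.2068]
```

View pics/w_h2.png

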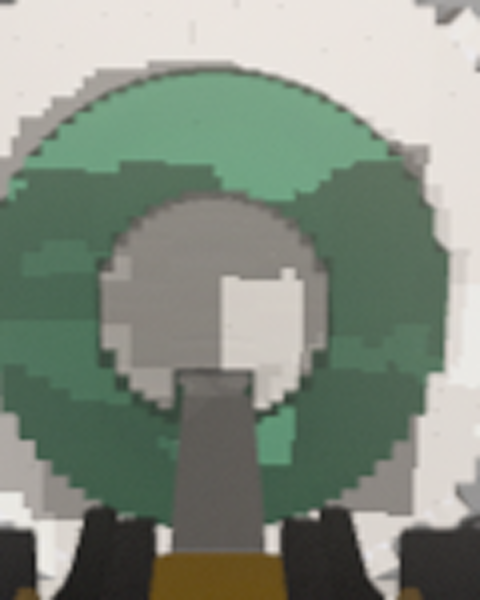

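```bash
python3 - <<'E'
from h import *
import pickle
o,w=pickle.load(open("w7.pkl","rb"))
A=lambda u,v:cp(200,100,4,u,v)
zt=.2069-.063
print("tip",atz(w,*A(181,396),zt).round(4),atz(w,*A(257,396),zt).round(4))
for p in[(174,370),(254,370)]: print("flat edge",atz(w,*A(*p),.132).round(4))
E
```

```text
tip [0.6002 0.1095 0.1439] [0.5998 0.1226 0.1439]
flat edge [0.5988 0.1079 0.132 ]
flat edge [0.5983 0.1223 0.132 ]
```

```bash
python3 -m creep '[[[-1.0,0,0.7],0,0],[[0,7,0],0,0],[[0,7,0],0,0],[[0,0,0],0,0]]';  python3 -m creep '[[[0,5,0],0,0],[[0,5,0],0,0],[[0,0,0],0,0]]'
python3 - <<'E'
from h import *
import pickle
avg()
o=robot.get_obs();w=robot.camera("wrist");print(tcpcam(w,o).round(4));pickle.dump((o,w),open("w8.pkl","wb"));crop(w,"w_h3",200,120,120,130,5)
s=robot.camera("scene");crop(s,"sc_h3",270,160,60,60,8)
E
```

```text
time: 9.95
position: [0.6062, 0.1149, 0.1915]
tool_rot: [0.492, 0.508, -0.508, -0.492]
ft_force: [2.4, -0.5, -1.1]
grip_width: 0.0153
time: 10.25
position: [0.6062, 0.1149, 0.1817]
tool_rot: [0.492, 0.508, -0.508, -0.492]
ft_force: [2.3, 0.7, -1.8]
grip_width: 0.0157
t 10.55 p [0.60623 0.11496 0.18252] sd [3.0e-05 1.0e-05 2.3e-04] F [ 1.81 -0.12 -1.79] sdF [0.42 0.72 0.75] yaw 1.84
[0.6063 0.1147 0.1825]
```

View pics/w_h3.png

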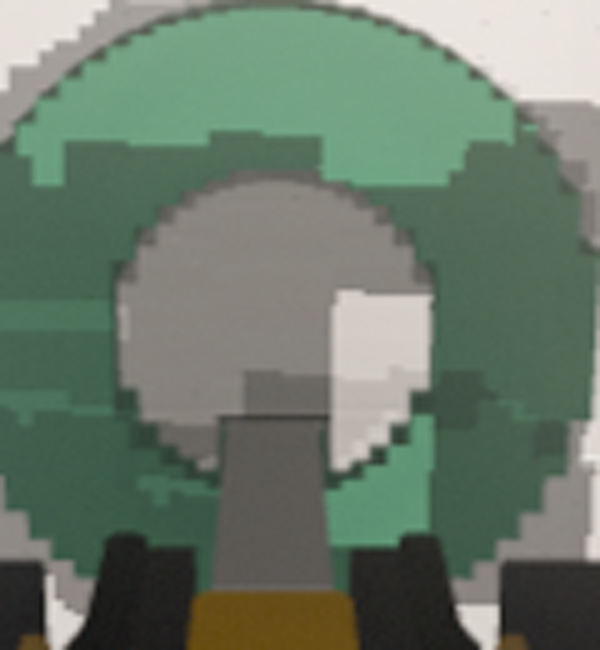

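View pics/sc_h3.png

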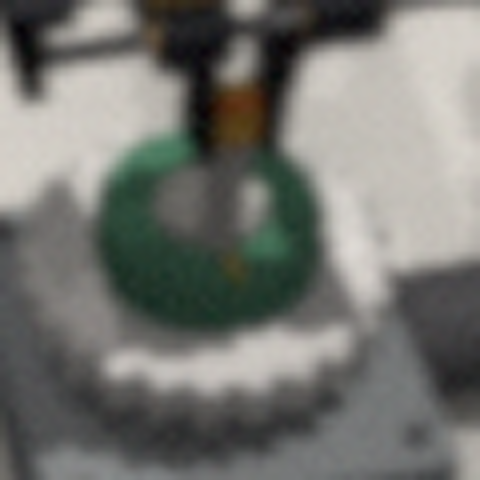

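The key's tip is in the slot: wrist crop shows the shank at (272,440) entering against the shaft flat at v≈417. Fz shows no load. Fx is about +2 N, a light touch on the flat.

```bash
python3 -m creep '[[[0,4,-0.3],0,0],[[0,4,0],0,0],[[0,4,0],0,0],[[0,4,0],0,0],[[0,0,0],0,0]]';  python3 -m creep '[[[0,3,0],0,0],[[0,3,0],0,0],[[0,0,0],0,0]]'
python3 - <<'E'
from h import *
avg()
E
```

```text
time: 11.15
position: [0.6063, 0.115, 0.1658]
tool_rot: [-0.492, -0.508, 0.508, 0.492]
ft_force: [1.9, -0.5, -1.8]
grip_width: 0.0154
time: 11.45
position: [0.6063, 0.115, 0.1602]
tool_rot: [0.492, 0.508, -0.508, -0.492]
ft_force: [3.3, -0.2, -1.9]
grip_width: 0.0157
t 11.75 p [0.6063  0.11499 0.16051] sd [1.0e-05 1.0e-05 1.1e-04] F [ 2.21  0.17 -1.37] sdF [0.41 0.3  0.68] yaw 1.84
```

```bash
python3 -m creep '[[[0,2,0],0,0],[[0,2,0],0,0],[[0,2,0],0,0],[[0,0,0],0,0]]';  python3 -m creep '[[[0,2,0],0,0],[[0,2,0],0,0],[[0,0,0],0,0]]'
python3 - <<'E'
from h import *
avg(4)
E
```

```text
time: 12.15
position: [0.6063, 0.115, 0.1542]
tool_rot: [0.492, 0.508, -0.508, -0.492]
ft_force: [2.6, 0.2, -1.6]
grip_width: 0.0154
time: 12.45
position: [0.6063, 0.115, 0.1502]
tool_rot: [0.492, 0.508, -0.508, -0.492]
ft_force: [2.7, 0.8, -1.7]
grip_width: 0.0153
t 12.65 p [0.60631 0.11497 0.15038] sd [1.e-05 0.e+00 7.e-05] F [ 3.13  0.46 -2.5 ] sdF [0.52 0.5  0.72] yaw 1.84
```

```bash
python3 -m creep '[[[0,1,0],0,0],[[0,1,0],0,0],[[0,0,0],0,0]]';  python3 -m creep '[[[0,1,0],0,0],[[0,0,0],0,0]]'; python3 -m creep '[[[0,1,0],0,0],[[0,0,0],0,0]]'
python3 - <<'E'
from h import *
avg(4)
E
```

```text
time: 12.95
position: [0.6064, 0.115, 0.1488]
tool_rot: [0.492, 0.508, -0.508, -0.492]
ft_force: [2.8, 0.6, 0.9]
grip_width: 0.0154
time: 13.15
position: [0.6063, 0.115, 0.1479]
tool_rot: [0.492, 0.508, -0.508, -0.492]
ft_force: [2.3, 0.6, 3.4]
grip_width: 0.0157
time: 13.35
position: [0.6063, 0.115, 0.147]
tool_rot: [0.492, 0.508, -0.508, -0.492]
ft_force: [0.4, -0.8, 5.4]
grip_width: 0.0158
t 13.55 p [0.60634 0.115   0.14695] sd [1.e-05 1.e-05 1.e-05] F [0.89 0.29 5.21] sdF [0.74 0.27 0.35] yaw 1.85
```

The key is bedding, and the force is rising about 2 N/mm as described. I'll continue in small steps.

```bash
python3 -m creep '[[[0,0.6,0],0,0],[[0,0,0],0,0]]';  python3 -m creep '[[[0,0.6,0],0,0],[[0,0,0],0,0]]'
python3 - <<'E'
from h import *
avg(4)
E
```

```text
time: 13.75
position: [0.6064, 0.115, 0.1464]
tool_rot: [0.492, 0.508, -0.508, -0.492]
ft_force: [1.5, 0.5, 4.7]
grip_width: 0.0156
time: 13.95
position: [0.6064, 0.115, 0.1459]
tool_rot: [0.492, 0.508, -0.508, -0.492]
ft_force: [1.3, -0.7, 5.9]
grip_width: 0.0157
t 14.15 p [0.60635 0.11501 0.14593] sd [2.e-05 1.e-05 1.e-05] F [0.77 0.13 6.17] sdF [0.45 0.32 0.54] yaw 1.85
```

```bash
python3 -m creep '[[[0,0,0],0,0.4],[[0,0,0],0,0.4],[[0,0,0],0,0.4],[[0,0,0],0,0.4]]'
python3 - <<'E'
from h import *
avg(4)
E
python3 -m creep '[[[0,-20,0],0,0.4],[[0,-25,0],0,0.4],[[0,0,-1.5],0,0],[[0,0,0],0,0],[[0,0,0],0,0],[[0,0,0],0,0],[[0,0,0],0,0],[[0,0,0],0,0]]' 20
python3 - <<'E'
from h import *
p,F=avg(8)
w=robot.camera("wrist");crop(w,"w_r1",180,120,160,150,4)
s=robot.camera("side");crop(s,"s_r1",190,110,100,100,6)
E
```

```text
time: 14.55
position: [0.6054, 0.115, 0.1446]
tool_rot: [-0.491, -0.507, 0.509, 0.492]
ft_force: [0.4, 0.1, -0.3]
grip_width: 0.0332
t 14.75 p [0.60586 0.11497 0.14496] sd [1.6e-04 1.0e-05 1.3e-04] F [-0.12  0.01 -0.52] sdF [0.2  0.3  0.49] yaw 1.85
time: 15.55
position: [0.6074, 0.115, 0.1897]
tool_rot: [-0.492, -0.508, 0.508, 0.492]
ft_force: [-0.6, -0.2, -0.7]
grip_width: 0.0016
t 15.95 p [0.60768 0.11502 0.19019] sd [8.0e-05 1.0e-05 1.8e-04] F [-0.05 -0.13  0.04] sdF [0.43 0.39 0.63] yaw 1.84
```

View pics/w_r1.png

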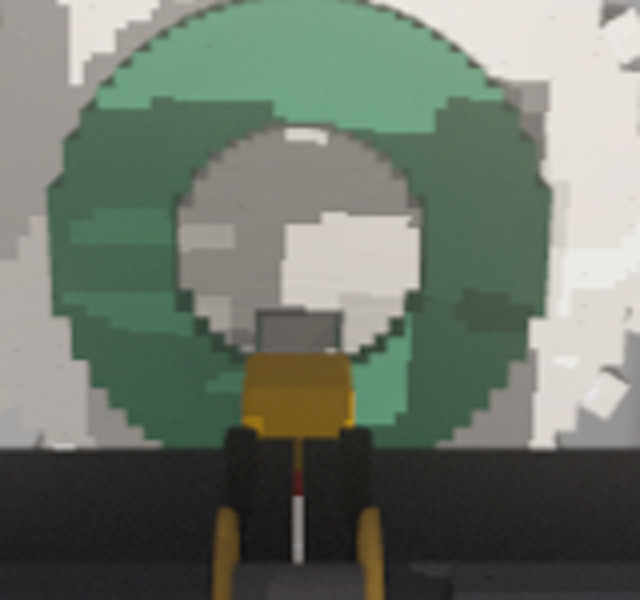

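View pics/s_r1.png

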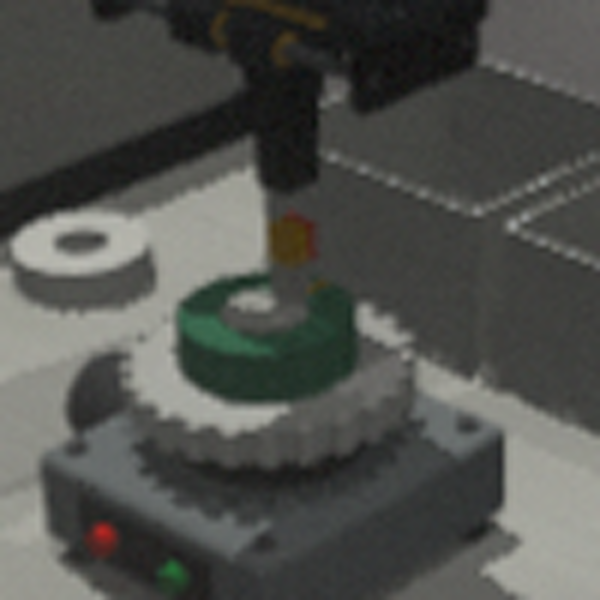

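The key stands upright on its own in the slot (head at side crop (290,237)), and the closed fingers are centred over the head in the wrist crop. Now I'll press on the head top.

```bash
python3 -m creep '[[[0,10,0],0,0],[[0,6,0],0,0],[[0,0,0],0,0],[[0,0,0],0,0]]'; for i in 1; do :; done; python3 -m creep '[[[0,2,0],0,0],[[0,0,0],0,0]]'; python3 -m creep '[[[0,1,0],0,0],[[0,1,0],0,0],[[0,0,0],0,0]]'; python3 -m creep '[[[0,1,0],0,0],[[0,0,0],0,0]]'
```

```text
time: 16.45
position: [0.6074, 0.115, 0.1738]
tool_rot: [-0.492, -0.508, 0.508, 0.492]
ft_force: [-0.8, -0.6, -0.0]
grip_width: 0.0004
time: 16.65
position: [0.6077, 0.115, 0.1723]
tool_rot: [-0.492, -0.508, 0.508, 0.492]
ft_force: [0.2, -0.4, -0.2]
grip_width: 0.0009
time: 16.95
position: [0.6076, 0.1151, 0.1703]
tool_rot: [-0.492, -0.508, 0.508, 0.492]
ft_force: [-0.2, 0.4, 0.3]
grip_width: 0.0003
time: 17.15
position: [0.6079, 0.115, 0.1697]
tool_rot: [0.492, 0.508, -0.508, -0.492]
ft_force: [-0.6, -0.4, 1.7]
grip_width: 0.0006
```

```bash
python3 -m creep '[[[0,1,0],0,0],[[0,0,0],0,0]]'; python3 -m creep '[[[0,0.7,0],0,0],[[0,0,0],0,0]]'; python3 -m creep '[[[0,0.7,0],0,0],[[0,0,0],0,0]]'
python3 - <<'E'
from h import *
avg(4)
E
```

```text
time: 17.35
position: [0.6079, 0.1151, 0.1693]
tool_rot: [0.492, 0.508, -0.508, -0.492]
ft_force: [-2.3, 0.2, 5.2]
grip_width: 0.0003
time: 17.55
position: [0.6079, 0.1151, 0.169]
tool_rot: [0.492, 0.508, -0.508, -0.492]
ft_force: [-2.0, -0.4, 6.3]
grip_width: 0.0005
time: 17.75
position: [0.6079, 0.1151, 0.1685]
tool_rot: [0.492, 0.508, -0.508, -0.492]
ft_force: [-2.2, 0.0, 7.8]
grip_width: 0.0004
t 17.95 p [0.60791 0.11509 0.16846] sd [1.e-05 1.e-05 0.e+00] F [-2.11  0.05  8.33] sdF [0.3  0.25 0.26] yaw 1.85
```

```bash
python3 -m creep '[[[0,0.7,0],0,0],[[0,0,0],0,0]]'; python3 -m creep '[[[0,0.7,0],0,0],[[0,0,0],0,0]]'
python3 - <<'E'
from h import *
avg(5)
E
```

```text
time: 18.15
position: [0.6079, 0.1151, 0.168]
tool_rot: [0.492, 0.508, -0.508, -0.492]
ft_force: [-3.5, -0.8, 8.3]
grip_width: 0.0008
time: 18.35
position: [0.6079, 0.1151, 0.1675]
tool_rot: [0.492, 0.508, -0.508, -0.492]
ft_force: [-3.2, 0.2, 9.9]
grip_width: 0.0006
t 18.6 p [0.60793 0.11508 0.16747] sd [1.e-05 1.e-05 1.e-05] F [-2.87 -0.23  9.91] sdF [0.52 0.22 0.31] yaw 1.85
```

```bash
python3 -m creep '[[[0,0.5,0.4],0,0],[[0,0,0],0,0]]'; python3 -m creep '[[[0,0.5,0],0,0],[[0,0,0],0,0]]'
python3 - <<'E'
from h import *
avg(5)
E
```

```text
time: 18.8
position: [0.6079, 0.1151, 0.1672]
tool_rot: [0.492, 0.509, -0.507, -0.491]
ft_force: [-2.1, 0.2, 10.6]
grip_width: 0.0
time: 19.0
position: [0.6079, 0.1151, 0.1669]
tool_rot: [0.492, 0.509, -0.507, -0.491]
ft_force: [-2.4, 0.5, 10.8]
grip_width: 0.0006
t 19.25 p [0.60791 0.11508 0.16689] sd [2.e-05 1.e-05 2.e-05] F [-2.78 -0.07 10.84] sdF [0.4  0.24 0.26] yaw 1.85
```

```bash
python3 -m creep '[[[0,0.5,0.2],0,0],[[0,0,0],0,0]]'; python3 -m creep '[[[0,0.5,0],0,0],[[0,0,0],0,0]]'
python3 - <<'E'
from h import *
avg(6)
E
```

```text
time: 19.45
position: [0.6079, 0.1151, 0.1666]
tool_rot: [0.493, 0.509, -0.507, -0.491]
ft_force: [-2.9, 0.7, 12.2]
grip_width: 0.0005
time: 19.65
position: [0.6079, 0.1151, 0.1662]
tool_rot: [0.493, 0.509, -0.507, -0.491]
ft_force: [-2.8, 0.8, 11.6]
grip_width: 0.0004
t 19.95 p [0.60791 0.11508 0.16623] sd [1.e-05 1.e-05 1.e-05] F [-3.13 -0.17 12.46] sdF [0.48 0.46 0.56] yaw 1.86
```

```bash
python3 -m creep '[[[0,0.5,0.2],0,0],[[0,0,0],0,0]]'
python3 - <<'E'
from h import *
avg(8);avg(8)
E
```

```text
time: 20.15
position: [0.6079, 0.1151, 0.1659]
tool_rot: [0.493, 0.509, -0.507, -0.491]
ft_force: [-3.7, -0.0, 12.8]
grip_width: 0.0004
t 20.55 p [0.60791 0.11509 0.16593] sd [2.e-05 1.e-05 2.e-05] F [-3.19  0.36 12.93] sdF [0.36 0.49 0.43] yaw 1.85
t 20.95 p [0.60791 0.11509 0.16593] sd [1.e-05 2.e-05 1.e-05] F [-3.11 -0.21 13.1 ] sdF [0.55 0.92 0.32] yaw 1.86
```

It holds 13 N with no movement over 0.8 s. I'll unload to check the sensor zero, then re-press with a lateral-free fresh contact to confirm.

```bash
python3 -m creep '[[[0,-9,0],0,0],[[0,-4,0],0,0],[[0,0,0],0,0],[[0,0,0],0,0]]'
python3 - <<'E'
from h import *
avg(10)
E
```

```text
time: 21.35
position: [0.6067, 0.115, 0.1757]
tool_rot: [-0.492, -0.508, 0.508, 0.492]
ft_force: [0.4, 0.0, -0.5]
grip_width: 0.0003
t 21.85 p [0.60674 0.11499 0.17564] sd [1.2e-04 1.0e-05 1.9e-04] F [-0.24 -0.14  0.03] sdF [0.43 0.57 0.57] yaw 1.84
```

```bash
python3 -m creep '[[[0,7,0],0,0],[[0,2,0],0,0],[[0,1,0],0,0],[[0,0,0],0,0]]'; python3 -m creep '[[[0,0.7,0],0,0],[[0,0.7,0],0,0],[[0,0,0],0,0]]'
python3 - <<'E'
from h import *
avg(4)
E
```

```text
time: 22.25
position: [0.6068, 0.115, 0.166]
tool_rot: [-0.492, -0.508, 0.508, 0.492]
ft_force: [-0.7, 1.0, 1.3]
grip_width: 0.0003
time: 22.55
position: [0.6069, 0.115, 0.166]
tool_rot: [0.492, 0.508, -0.508, -0.492]
ft_force: [-3.2, -0.1, 6.9]
grip_width: 0.0001
t 22.75 p [0.60689 0.11502 0.16597] sd [1.e-05 1.e-05 1.e-05] F [-2.39  0.07  7.68] sdF [0.38 0.59 0.29] yaw 1.85
```

Solid at z 0.1660 under about 7.7 N. The rate is about 4.5 N per mm commanded, so I'll use small steps.

```bash
python3 -m creep '[[[0,0.4,0],0,0],[[0,0,0],0,0]]'; python3 -m creep '[[[0,0.4,0],0,0],[[0,0,0],0,0]]'
python3 - <<'E'
from h import *
avg(6)
E
```

```text
time: 22.95
position: [0.6069, 0.115, 0.1659]
tool_rot: [0.492, 0.508, -0.508, -0.492]
ft_force: [-4.0, 0.1, 9.1]
grip_width: 0.0007
time: 23.15
position: [0.6069, 0.1151, 0.1659]
tool_rot: [0.492, 0.508, -0.508, -0.492]
ft_force: [-4.1, -0.7, 10.6]
grip_width: 0.0004
t 23.45 p [0.60692 0.11502 0.16594] sd [2.e-05 1.e-05 1.e-05] F [-3.68 -0.32 11.24] sdF [0.24 0.29 0.49] yaw 1.86
```

```bash
python3 -m creep '[[[0,0.3,0.2],0,0],[[0,0,0],0,0],[[0,0,0],0,0],[[0,0,0],0,0]]'
python3 - <<'E'
from h import *
avg(8)
E
```

```text
time: 23.85
position: [0.6069, 0.115, 0.1659]
tool_rot: [0.492, 0.508, -0.508, -0.491]
ft_force: [-4.2, -0.1, 12.4]
grip_width: 0.0004
t 24.25 p [0.60692 0.11503 0.16592] sd [1.e-05 1.e-05 1.e-05] F [-3.71 -0.4  12.31] sdF [0.36 0.32 0.54] yaw 1.86
```

It did not move under a steady 12.3 N. Now I'll retreat and look.

```bash
python3 -m creep '[[[0,-5,0],0,0],[[0,-25,0],0,0],[[0,-30,0],0,0],[[0,-20,-30],0,0],[[0,0,-40],0,0],[[0,0,0],0,0],[[0,0,0],0,0]]'
python3 - <<'E'
from h import *
avg(3)
w=robot.camera("wrist");crop(w,"w_f",130,30,250,190,3)
s=robot.camera("side");crop(s,"s_f",180,110,200,150,4)
s=robot.camera("scene");crop(s,"sc_f",150,140,200,120,4)
E
```

```text
time: 24.95
position: [0.6766, 0.1172, 0.2424]
tool_rot: [-0.491, -0.508, 0.508, 0.492]
ft_force: [0.4, 0.4, -1.2]
grip_width: 0.0005
t 25.1 p [0.67541 0.1173  0.2425 ] sd [1.9e-04 5.0e-05 1.9e-04] F [-0.2   0.12 -0.41] sdF [0.33 0.12 0.22] yaw 1.85
```

View pics/w_f.png

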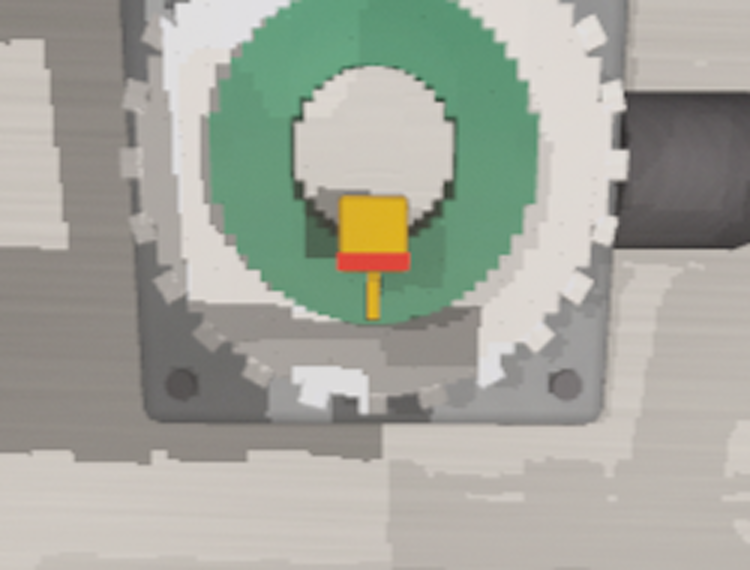

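View pics/s_f.png

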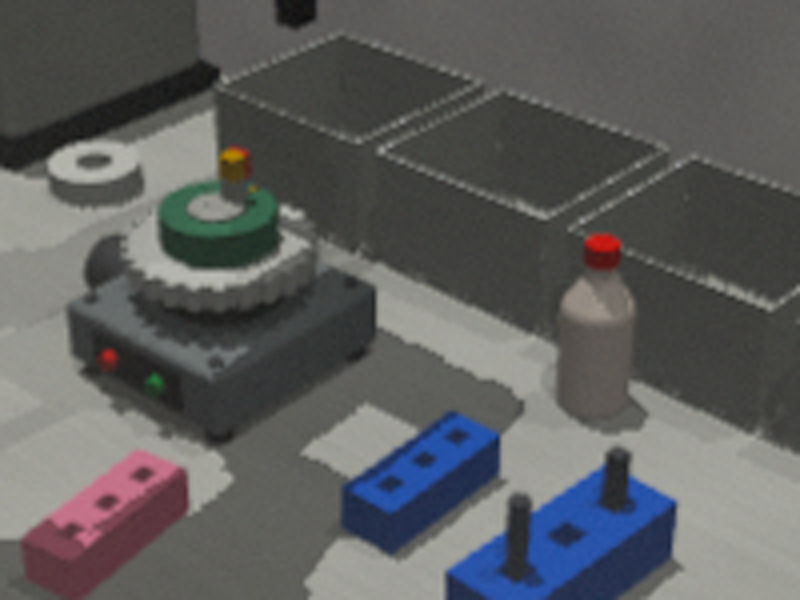

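View pics/sc_f.png

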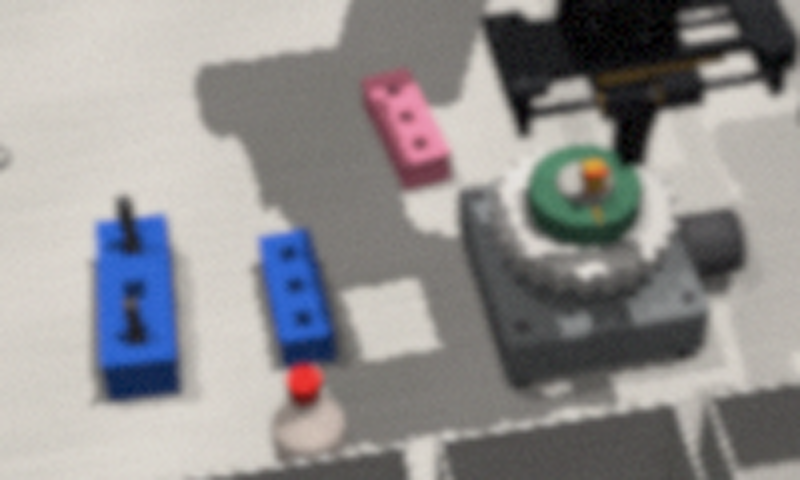

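The key sits upright in the slot: its head is at wrist crop (373,230) with the red stripe towards the hub's yellow line. The stand, punch, plain key and other bystanders are where they were, and the gripper is clear.

```bash
python3 -c "
from rig import robot
print(robot.hand_in())"
```

```text
the job is handed in; nothing more can be done
None
```

I took the yellow-headed key from the middle pocket of the large blue stand. I started it point down in the slot with its red-striped side towards the hub, then let it go and pressed it in small steps on the head. I handed the job in at about 25 s.

**Last checks:**
- **Tightness:** It held still at 13.0 N for 0.8 s. After I lifted off (sensor zero read 0.03 N) and pressed again, it held still at 12.3 N, at the same height (0.1659 m). No averaged reading went above 13.1 N.
- **Side force:** I recorded up to about 4 N of sideways drag along x at the fingertips while pressing, which I only partly relieved.
- **Position:** The final pictures show the key upright and centred on the keyway line. The hub was not leaned on, the bystanders I could see had not moved, and the gripper is clear.

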